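# Clamp a microscope filter cassette in the bench fixture

## Task

Slide the black filter cassette into the open front of the toggle clamp fixture, between the two rails until it rests against the end stop, with its grip tongue pointing out of the front, and let go of it. Then push the red clamp handle all the way over and down, past its dead point, so that the pad holds the cassette for its filter rings to be unscrewed. Leave the specimen cup, the dropper bottle and the coverslip box standing where they are.

Things in the scene. Friction and masses are not known exactly. Their poses are not given: they have to be found in the camera images.
- clamp: Toggle clamp fixture screwed to the bench: aluminium plate 84 mm wide (x), y = -42 to +88 mm, top at z = 10 mm; blue column at y = 45 to 71 mm; its head overhangs the nest at x = -15 to 15, y = -15 to 46, z = 56 to 158 mm. Frame: z up, origin on the bench below the nest's centre. Open front to -y; plunger along z and handle move in the plane x = 0. Keep the hand at y < -20 mm when loading.
- nest (a point): Centre of the nest floor, (0, 0, 10) mm in the clamp's frame, same axes. Rails 7 mm high with inner faces at x = -21 and +21 mm, y = -16 to 24 mm, their mouths flared to 50 mm at y = -28 mm; end stop face at y = +22.5 mm, 11 mm high. The nest is open to -y: the cassette goes in level, along +y, just above the plate, below the raised pad.
- pad_face (a point): Middle of the lower face of the plunger's round black pad, 23 mm across. It moves straight up and down over the nest's centre: 47 mm above the bench with the clamp open; locked, it presses on the cassette's top (32.4 mm above the bench) with about 70 N.
- pad: The same pad as a solid; origin at its lower face.
- cassette: Black filter cassette, loose, about 150 g: block 36.5 mm wide (x), 45 mm long (y), 22.4 mm high, with a grip tongue at its -y end and a ring with coloured glass in each x face (do not grip there). Origin: centre of the block's underside, z up. It starts flat on the bench.
- cassette_mid (a point): Centre of the cassette's block, 11.2 mm above its underside; axes as the cassette's. Seated, it is 11.2 mm above nest, its axes along the clamp's, with 2 mm play to each rail and its front face touching the end stop.
- tongue_mid (a point): Middle of the part of the grip tongue to take: 66 mm from the block's centre along the cassette's -y, 12 mm above the underside. The tongue is 26 mm wide in x, reaches from 22.5 to 88 mm from the centre, and lies from 6 to 18 mm above the underside. Grip it across its width from above.
- handle_grip (a point): Point on the red grip (19 mm thick, 88 mm long), half-way along, on the side that faces -y when raised and up when locked. In the clamp's frame: open (0, 12, 251) mm, grip end at z = 295; then (0, 48, 241), (0, 82, 214), (0, 98, 187) to (0, 106, 156) locked, level. Push it from its -y side, first mostly along +y, then down: 2 to 8 N.
- handle (a joint): Handle hinge in rad: 1.36 open and upright, as it starts; about 0.57 where the pad meets the cassette; 0.17 at the dead point; 0 locked against its stop. With the pad off the cassette it stays by friction where it is left; pad touching, the pad's spring pushes it back up until it is past the dead point, from where it snaps to its stop and stays locked.
- cup_mid (a point): Bystander: middle of a white specimen cup with a blue lid, 57 mm across, 60 mm high, half-way up.
- bottle_mid (a point): Bystander: middle of a small brown dropper bottle, 30 mm across, 84 mm high, half-way up.
- coverslip_box_mid (a point): Bystander: middle of a small white and blue coverslip carton, 46 x 46 x 19 mm, half-way up.

How it is judged:
By the outcome, as a careful person would: the job done as asked, in the order asked, and still so for the second after the job is handed in, with the robot touching nothing.
It also fails if it takes over 54 s, if anything falls off the work surface, if the arm or the gripper's body presses on something with over 40 N, if the wrist force passes 120 N, or if a joint passes its speed limit or range.

## Robot

A 6-joint arm with a two-finger parallel gripper is mounted at the origin on the work surface; the furniture and walls round the work are solid. World frame = base frame: x ahead of the robot, y to its left, z up, the work surface at z = 0. Lengths are in mm, angles in rad, forces in N, time in s.
With the tool pointing down it reaches from about 350 to 875 mm from the base axis. Payload 4.2 kg.
Tool frame: the origin (TCP) lies on the mounting face of the last link; the fingertips stand 173 mm ahead of it and the grasp point (between the pads) lies 155 mm ahead of it; z points along the fingers, y is the line along which they close (so a half turn about z gives the same grasp; the last joint's range is limited). The gripper opens to 85 mm and grips with 20 to 120 N. Pads are 22 mm wide; open, the fingers measure 114 mm over their backs; the gripper's body (76 mm by 85 mm) begins 54 mm behind the grasp point. The pads swing forward as they close: fully open they stand 13 mm farther back than shut.
Start: joints at [1.514, 0.385, 0.008, 0, -1.194, -0.259], TCP at [194.078, 594.082, 404.712] pointing down, gripper open.
Joint ranges: [-3.14, 3.14], [-1.21, 2.06], [-1.07, 1.41], [-3.16, 2.05], [-2.99, -0.16], [-3.1, 3.1]. Speed limits (rad/s): [2.79, 2.79, 3.14, 3.14, 3.14, 3.14].

## Interface

Orientations are given as a unit quaternion [x, y, z, w].
In Python, from bench import arm gives the robot as it stands.
- The arm moves only by the tool carry_out, never from a script. Its argument "rows" is a list of rows, each a list of 7 numbers: the shift along the tool's x, y, z as a fraction of full scale, then the turn, a rotation vector about the tool's x, y, z as a fraction of full scale, then the opening, from -1 (shut) to 1 (fully open). A call has 1 to 12 rows; each row is the pose to reach, as a shift and turn from the pose commanded when the call began, along the tool's axes at that moment, turning the shorter way round; what a row does not reach only later rows make up. Full scale, the value 1, is 20 cm for a shift and pi rad for a turn. A row lasts 1/8 s, in which the tool goes at most 62.5 mm and 10.7 degrees, less where a joint would pass 70% of its speed; a pose out of reach is approached as far as the arm can. A call with a number of a shift or a turn outside -1 to 1 is refused whole. A call with a gripper value outside its range is refused whole. The fingers move at their own pace and stop on an object; the grip force is fixed at half the most. Time passes only in rows, so rows that repeat a pose let the fingers close. It gives the time, the measured TCP pose, the force, the opening and the grip force at its end, in the units of the state.
- arm.read_state(): the state, without advancing time (a new reading comes with each control period).
- arm.get_image(name): name is "scene" or "top"; returns (picture, depth): 420x560x3 uint8, red, green, blue; 420x560 float32, mm along the optical axis (not along the pixel's ray), 0 where there is no reading.
- arm.calibration(name): a dict with "mtx" (3x3 intrinsics, pixels), "cam_to_world" (4x4, takes a point from camera to world coordinates). Camera axes: x right, y up, looking along -z (the intrinsics and any distortion apply to the point x, -y, -z); pixel columns grow to the right and rows downward; lengths in mm; the calibration is good to about 2 mm. A picture is of the moment at which its call begins. calibration takes no time and is no camera call.
- arm.job_done(): hands the job in; it is judged then, once.
The state is a dict: "clock": time; "joints": joint angles; "joint_vel": joint speeds; "joint_efforts": joint torques, N m; "position": TCP position; "ee_rot": TCP orientation; "contact_force": force on the tool from outside, world axes, zero at the start; "wrist_torque": the same for the moment, N m; "gripper_width": finger opening in mm; "grasp_force": force on a finger pad.
Only numpy, scipy, OpenCV 4.12 (cv2) and the standard library are available. Lean on these libraries where they do the work, as an engineer would, in place of code of your own. Each camera call takes 0.05 s, during which the arm holds its last target. There are 200 camera calls.

## Working session

There is one attempt and no reset: what is moved stays moved. The work goes in short steps, Python scripts to look and compute and a tool call to move; the robot and the scene stay as the last step left them, time stands still between calls to the robot, and variables do not carry over. Pictures are saved under pics/ and viewed, at most 10 in all, crops included, and the job is handed in when it is done.

Besides the shell and the picture viewer there is one more tool, called after "Call:" as name(argument=value, ...), one argument or row to a line, values as JSON. carry_out: Moves the arm, as the interface text tells. Its arguments: {"type":"object","properties":{"rows":{"type":"array"}},"required":["rows"]}

```bash
mkdir -p pics; cat > h.py <<'E'
import numpy as np, cv2
from bench import arm
from scipy.spatial.transform import Rotation as R
def snap(n,f=None):
    im,d=arm.get_image(n); c=arm.calibration(n)
    if f: cv2.imwrite(f'pics/{f}.png',im[:,:,::-1])
    K=np.array(c['mtx']);T=np.array(c['cam_to_world'])
    v,u=np.mgrid[:420,:560]
    P=np.stack([(u-K[0,2])/K[0,0]*d,-(v-K[1,2])/K[1,1]*d,-d],-1)@T[:3,:3].T+T[:3,3]
    P[d==0]=np.nan
    return im,d,P
E
python3 - <<'E'
from h import *
im,d,P=snap('scene','s0'); im2,d2,P2=snap('top','t0')
np.savez('d0',im=im,P=P,im2=im2,P2=P2)
for n in('scene','top'):
    c=arm.calibration(n); print(n,np.round(c['cam_to_world'],3),c['mtx'],c.keys())
s=arm.read_state();print(s)
E
```

```text
scene [[-8.49000e-01  3.55000e-01 -3.92000e-01  2.18091e+02]
 [-5.29000e-01 -5.58000e-01  6.39000e-01  5.66651e+02]
 [ 8.00000e-03  7.50000e-01  6.62000e-01  6.73814e+02]
 [ 0.00000e+00  0.00000e+00  0.00000e+00  1.00000e+00]] [[440.45948537   0.         279.50400241]
 [  0.         440.45948537 209.75939493]
 [  0.           0.           1.        ]] dict_keys(['mtx', 'cam_to_world'])
top [[ 7.00000e-03  9.99000e-01 -3.20000e-02  5.11264e+02]
 [-1.00000e+00  7.00000e-03 -0.00000e+00  3.15440e+01]
 [-0.00000e+00  3.20000e-02  9.99000e-01  9.65858e+02]
 [ 0.00000e+00  0.00000e+00  0.00000e+00  1.00000e+00]] [[382.33632455   0.         284.71809569]
 [  0.         382.33632455 207.72558524]
 [  0.           0.           1.        ]] dict_keys(['mtx', 'cam_to_world'])
{'clock': 0.1, 'joints': array([ 1.51362539e+00,  3.85460697e-01,  6.74188992e-03, -4.29912836e-04,
       -1.19400081e+00, -2.58616567e-01]), 'joint_vel': array([ 0.00034627, -0.00095867,  0.00332513,  0.0014671 ,  0.00068484,
        0.00137965]), 'joint_efforts': array([-4.53428984e-04, -3.93321025e+01,  1.88928133e+01,  4.19793382e+00,
       -2.60413552e-03,  4.22299891e-06]), 'position': array([194.00407168, 593.92594946, 403.73477979]), 'ee_rot': array([ 9.87547711e-01, -1.57316731e-01, -1.02092094e-04,  9.76862721e-04]), 'contact_force': array([-0.37617565, -0.34988009,  0.75509818]), 'wrist_torque': array([ 0.00563206, -0.0359819 , -0.0173449 ]), 'grasp_force': 0.0, 'gripper_width': 85.61277492809805}
```

View pics/s0.png

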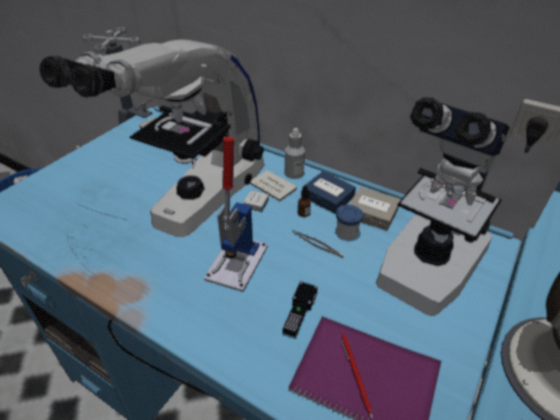

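View pics/t0.png

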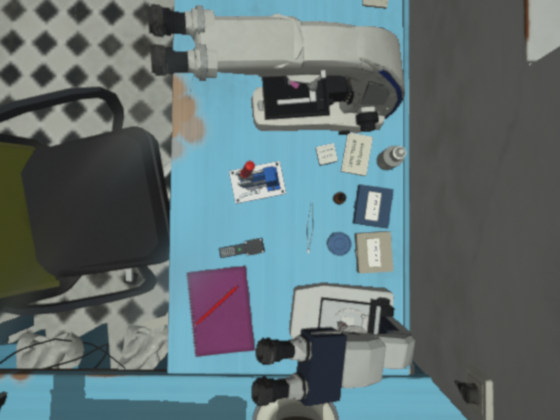

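```bash
python3 - <<'E'
from h import *
z=np.load('d0.npz')
a=cv2.resize(z['im'][170:345,190:330],None,fx=4,fy=4,interpolation=cv2.INTER_CUBIC)[:600]
b=cv2.resize(z['im2'][140:290,205:365],None,fx=3,fy=3,interpolation=cv2.INTER_CUBIC)
a=cv2.resize(z['im'][220:345,190:330],None,fx=3,fy=3,interpolation=cv2.INTER_CUBIC)
o=np.zeros((450,480+420,3),np.uint8);o[:450,:480]=b;o[:375,480:]=a
cv2.imwrite('pics/c0.png',cv2.resize(o,(800,400))[:,:,::-1])
for n,(im,P) in {'scene':(z['im'],z['P']),'top':(z['im2'],z['P2'])}.items():
    # height map objects: near clamp/cassette
    Z=P[...,2]
    reg=(P[...,0]>300)&(P[...,0]<480)&(P[...,1]>60)&(P[...,1]<260)
    g=im.max(-1)<95
    m=reg&(Z>4)&(Z<40)
    p=P[m];print(n,'cassette z>4',len(p),cv2.minAreaRect(p[:,:2].astype(np.float32)),np.percentile(p[:,2],[5,50,95]))
    m=reg&(Z>19)&(Z<40);p=P[m];print(' block top',len(p),cv2.minAreaRect(p[:,:2].astype(np.float32)),p.mean(0))
    reg=(P[...,0]>450)&(P[...,0]<680)&(P[...,1]>0)&(P[...,1]<240)
    m=reg&(Z>5)&(Z<15)&(im.min(-1)>110)
    m=cv2.morphologyEx(m.astype(np.uint8),cv2.MORPH_OPEN,np.ones((2,2)))>0
    p=P[m];print(' plate',len(p),cv2.minAreaRect(p[:,:2].astype(np.float32)))
    r=(im[...,0]>110)&(im[...,1]<60)&(im[...,2]<60)&reg
    p=P[r];print(' red',len(p),p.min(0),p.max(0),p.mean(0))
    bench=(P[...,0]>300)&(P[...,0]<320)&(P[...,1]>100)&(P[...,1]<250);print(' benchz',np.nanmedian(Z[bench]))
E
```

```text
scene cassette z>4 5096 ((382.77069091796875, 170.29995727539062), (165.42819213867188, 179.37808227539062), 0.0680503398180008) [ 7.81922169 10.01578973 21.82417744]
 block top 627 ((394.9342041015625, 161.3435821533203), (84.84479522705078, 198.7945556640625), 53.17418670654297) [405.4236566  130.97021035  21.44309841]
 plate 958 ((nan, nan), (nan, 0.0), nan)
 red 31 [599.15799792  87.95602009 290.79143181] [610.95919427 101.25055181 293.52436278] [605.51214202  95.19767708 291.64591457]
 benchz 9.73513119292096
top cassette z>4 2569 ((383.2470703125, 164.01426696777344), (165.8863067626953, 192.78358459472656), 0.33773013949394226) [ 6.7898127  10.12795043 22.05422849]
 block top 375 ((397.68560791015625, 165.66525268554688), (87.3956069946289, 200.652099609375), 54.264774322509766) [416.02207304 129.7140206   21.55654   ]
 plate 819 ((604.9112548828125, 99.39236450195312), (83.1790542602539, 129.82958984375), 11.738174438476562)
 red 53 [599.52142966  88.44432667 211.59081284] [613.72600259 118.75156717 295.10280389] [606.50451828  96.22588169 286.94081686]
 benchz 9.075411247206148
```

View pics/c0.png

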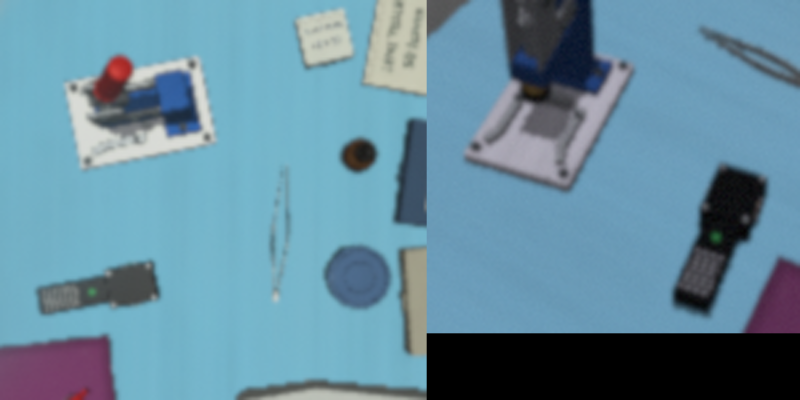

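```bash
cat >> h.py <<'E'
def rect(m,P):
    m=m&np.isfinite(P[...,0]); n,l,st,_=cv2.connectedComponentsWithStats(m.astype(np.uint8))
    m=l==1+st[1:,4].argmax(); p=P[m]; return cv2.minAreaRect(p[:,:2].astype(np.float32)),p
def cass(im,P,x0=300,x1=480,y0=60,y1=260):
    i=im.astype(int)
    m=(P[...,0]>x0)&(P[...,0]<x1)&(P[...,1]>y0)&(P[...,1]<y1)&(P[...,2]>4)&(P[...,2]<60)
    return m&~((i[...,0]-i[...,1]>25)&(i[...,2]-i[...,1]>10))
E
python3 - <<'E'
from h import *
z=np.load('d0.npz')
for n,(im,P) in {'scene':(z['im'],z['P']),'top':(z['im2'],z['P2'])}.items():
    Z=P[...,2]; m=cass(im,P)
    for lo,hi in((4,40),(13,40),(20.5,40)):
        r,p=rect(m&(Z>lo)&(Z<hi),P); print(n,'cass',lo,np.round(r[0],1),np.round(r[1],1),round(r[2],2),len(p),p.mean(0).round(1))
    reg=(P[...,0]>500)&(P[...,0]<700)&(P[...,1]>0)&(P[...,1]<240)
    r,p=rect(reg&(Z>6)&(Z<14),P); print('plate',r,len(p),np.median(p[:,2]))
    b=(P[...,0]>400)&(P[...,0]<500)&(P[...,1]>200)&(P[...,1]<250);print(' benchz',np.nanmedian(Z[b]))
    # head
    r,p=rect(reg&(Z>100)&(Z<165),P); print('head',np.round(r[0],1),r[1:],len(p))
E
```

```text
scene cass 4 [439.1 138.6] [ 38.9 112.2] 8.81 986 [436.9 137.6  18.4]
scene cass 13 [439.7 138.3] [ 38.5 112. ] 8.0 917 [437.6 136.3  19.1]
scene cass 20.5 [444.1 106.1] [36.6 45.6] 11.7 324 [443.8 106.6  22. ]
plate ((604.99951171875, 99.76658630371094), (84.03068542480469, 131.07086181640625), 11.612370491027832) 1273 9.333779471157982
 benchz -0.5512592547386248
head [605.9  94. ] ((34.336002349853516, 84.79114532470703), 11.849767684936523) 847
top cass 4 [439.  139.9] [ 38.1 110.7] 12.86 559 [441.4 134.9  19.1]
top cass 13 [439.6 140.2] [ 38.1 110.6] 11.57 552 [441.2 135.   19.2]
top cass 20.5 [446.1 108.3] [34.8 43.7] 9.88 197 [446.4 108.9  22.2]
plate ((607.2918090820312, 102.01040649414062), (83.98461151123047, 129.90948486328125), 11.615653991699219) 817 9.290333422009894
 benchz -0.6534582811655696
head [608.6  96. ] ((34.4457893371582, 83.45004272460938), 11.63586139678955) 389
```

```bash
python3 - <<'E'
from h import *
z=np.load('d0.npz')
P=z['P2']; 
for v in range(240,420,15):
    print(v,[tuple(int(x) for x in np.nan_to_num(P[v,u])) for u in range(180,440,26)])
print(z['P'][350:420:20,500:560:15].astype(int).tolist())
E
```

```text
240 [(459, 294, 1), (459, 229, 0), (459, 164, -1), (461, 97, 19), (460, 33, 0), (461, -32, 6), (464, -90, 58), (463, -157, 32), (464, -220, 32), (456, -337, -126)]
255 [(421, 295, -3), (421, 229, 0), (423, 161, 17), (422, 98, -4), (423, 32, 0), (423, -32, -1), (424, -98, 0), (427, -157, 30), (428, -219, 34), (413, -339, -133)]
270 [(383, 294, 0), (385, 226, 9), (385, 162, 9), (385, 97, 0), (385, 32, 0), (385, -32, -1), (386, -98, 0), (391, -157, 31), (391, -221, 28), (372, -336, -123)]
285 [(346, 293, 0), (348, 226, 7), (348, 161, 9), (347, 97, -1), (347, 32, -1), (351, -31, 16), (353, -94, 25), (349, -163, 0), (349, -229, 0), (329, -336, -126)]
300 [(308, 293, 0), (310, 226, 3), (312, 160, 11), (310, 97, -1), (310, 32, -1), (319, -30, 39), (346, -75, 169), (319, -155, 37), (330, -205, 86), (286, -338, -131)]
315 [(271, 292, 0), (277, 222, 20), (274, 160, 9), (273, 96, 0), (272, 31, -3), (284, -30, 42), (317, -74, 177), (319, -126, 181), (299, -202, 98), (244, -337, -130)]
330 [(233, 292, -4), (237, 224, 9), (238, 160, 11), (235, 96, -2), (236, 31, 0), (339, -9, 360), (335, -51, 346)
[... 419 characters left out ...]
20, 226, -9), (120, 161, -8), (120, 96, -10), (120, 30, -11), (280, -7, 387), (271, -49, 364), (260, -95, 337), (120, -233, -17), (119, -299, -19)]
390 [(83, 291, -6), (85, 225, -3), (85, 160, -5), (262, 68, 397), (263, 30, 399), (258, -7, 387), (246, -50, 360), (87, -164, -5), (87, -230, -5), (88, -294, -4)]
405 [(47, 290, -4), (47, 225, -6), (49, 159, -2), (248, 67, 414), (63, 30, 24), (235, -8, 384), (49, -99, -5), (50, -164, -5), (50, -230, -6), (49, -295, -8)]
[[[107, 15, -5], [88, 15, 9], [69, 8, 18], [56, 24, 51]], [[100, 55, -4], [81, 52, 9], [62, 44, 14], [46, 44, 31]], [[92, 91, -4], [73, 81, 0], [55, 75, 9], [36, 66, 12]], [[86, 124, -5], [66, 112, -4], [46, 99, -6], [29, 94, 4]]]
```

```bash
cat >> h.py <<'E'
def Rt(yaw,tilt):  # tool x along clamp +y; yaw = clamp angle deg (11.6), tilt leans flange toward -y_c
    a=np.radians(yaw); yc=np.array([np.sin(a),-np.cos(a),0]); xc=np.array([-np.cos(a),-np.sin(a),0]); t=np.radians(tilt)
    zt=np.sin(t)*yc-np.cos(t)*np.array([0,0,1]); return np.column_stack([np.cross(xc,zt),xc,zt])
O=np.array([601.5,123.4,0]); 
def W(p,yaw=11.6):
    a=np.radians(yaw); return O+np.array([-np.cos(a),-np.sin(a),0])*p[0]+np.array([np.sin(a),-np.cos(a),0])*p[1]+np.array([0,0,p[2]])
def to(tcp,Rm):
    s=arm.read_state(); R0=R.from_quat(s['ee_rot'])
    sh=R0.inv().apply(np.array(tcp)-s['position'])/200; rv=(R0.inv()*R.from_matrix(Rm)).as_rotvec()/np.pi
    print('row',np.round(np.r_[sh,rv],4),'deg',np.round(np.linalg.norm(rv)*180,1),'mm',np.round(np.linalg.norm(sh)*200))
def st():
    s=arm.read_state(); print({k:np.round(s[k],3).tolist() for k in('clock','joints','position','contact_force','gripper_width','grasp_force')})
E
python3 - <<'E'
from h import *
to([400,330,420],Rt(10.5,25)); to([420,330,300],Rt(10.5,25))
E
```

```text
row [ 1.389   0.9344 -0.0793 -0.0738  0.1249  0.3356] deg 65.8 mm 335.0
row [ 1.484   0.9022  0.5206 -0.0738  0.1249  0.3356] deg 65.8 mm 363.0
```

Call:
carry_out(
  rows=[
    [0.25,0.16,0,-0.012,0.021,0.056,1],
    [0.5,0.32,0,-0.024,0.042,0.112,1],
    [0.75,0.48,0,-0.036,0.063,0.168,1],
    [0.9,0.6,0,-0.05,0.084,0.224,1],
    [0.9,0.6,0,-0.074,0.125,0.336,1],
    [0.9,0.6,0,-0.074,0.125,0.336,1],
  ],
)

```text
clock: 0.85
position: [328.2, 423.3, 404.5]
ee_rot: [0.756, -0.619, 0.164, 0.136]
contact_force: [-0.5, 0.9, -0.1]
gripper_width: 85.5
grasp_force: 0.0
```

```bash
python3 - <<'E'
from h import *
st(); to([410,330,360],Rt(10.5,25))
E
```

```text
{'clock': 0.85, 'joints': [1.257, 0.301, -0.222, 0.205, -1.432, -1.126], 'position': [328.223, 423.291, 404.484], 'contact_force': [-0.533, 0.92, -0.112], 'gripper_width': 85.46, 'grasp_force': 0.0}
row [ 0.3969 -0.3097  0.4252 -0.0011  0.0022  0.0047] deg 1.0 mm 132.0
```

Call:
carry_out(
  rows=[
    [0.2,-0.15,0.2,0,0,0,1],
    [0.4,-0.31,0.42,0,0,0,1],
    [0.4,-0.31,0.42,0,0,0,1],
  ],
)

```text
clock: 1.23
position: [411.3, 328.3, 358.9]
ee_rot: [0.757, -0.618, 0.163, 0.138]
contact_force: [-0.4, 1.8, 0.4]
gripper_width: 85.4
grasp_force: 0.0
```

```bash
python3 - <<'E'
from h import *
st(); im,d,P=snap('scene'); im2,d2,P2=snap('top')
cv2.imwrite('pics/a1.png',cv2.resize(np.hstack([im,im2]),(800,300))[:,:,::-1])
E
```

```text
{'clock': 1.225, 'joints': [1.037, 0.31, -0.363, 0.293, -1.245, -0.978], 'position': [411.349, 328.328, 358.914], 'contact_force': [-0.353, 1.812, 0.435], 'gripper_width': 85.438, 'grasp_force': 0.0}
```

View pics/a1.png

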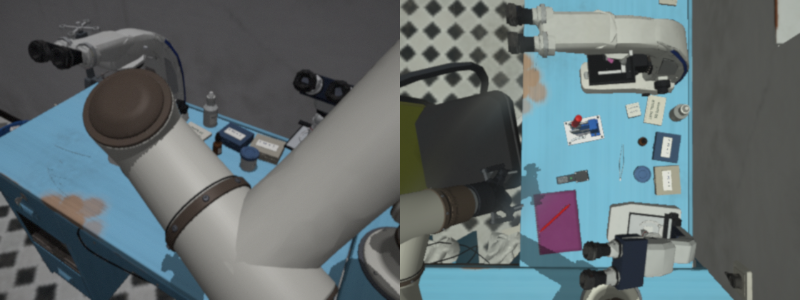

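```bash
cat >> h.py <<'E'
def tcp_for(G,Rm): return np.array(G)-155*Rm[:,2]
E
python3 - <<'E'
from h import *
Rm=Rt(10.5,20); a=np.radians(10.3); C=np.array([445.1,107.5,0]); G=C+70*np.array([-np.sin(a),np.cos(a),0])
print(G)
to(tcp_for(G+[0,0,100],Rm),Rm); to(tcp_for(G+[0,0,23],Rm),Rm)
E
```

```text
[432.58384494 176.37195266   0.        ]
row [ 0.228   0.0409  0.7355 -0.001  -0.025   0.0065] deg 4.6 mm 154.0
row [ 6.8300e-02  3.9000e-02  1.0859e+00 -1.0000e-03 -2.5000e-02  6.5000e-03] deg 4.6 mm 218.0
```

Call:
carry_out(
  rows=[
    [0.08,0.013,0.25,0,-0.008,0.002,1],
    [0.15,0.027,0.5,0,-0.016,0.004,1],
    [0.228,0.041,0.735,-0.001,-0.025,0.0065,1],
    [0.228,0.041,0.735,-0.001,-0.025,0.0065,1],
  ],
)

```text
clock: 1.82
position: [421.6, 228.0, 244.4]
ee_rot: [0.757, -0.629, 0.133, 0.113]
contact_force: [-0.2, 1.2, -0.5]
gripper_width: 85.4
grasp_force: 0.0
```

```bash
python3 - <<'E'
from h import *
st(); im,d,P=snap('scene'); im2,d2,P2=snap('top')
cv2.imwrite('pics/a2.png',cv2.resize(np.hstack([im,im2]),(800,300))[:,:,::-1])
Rm=Rt(10.5,20); a=np.radians(10.3); C=np.array([445.1,107.5,0]); G=C+70*np.array([-np.sin(a),np.cos(a),0])
to(tcp_for(G+[0,0,23],Rm),Rm)
E
```

```text
{'clock': 1.825, 'joints': [0.885, 0.362, -0.651, 0.362, -0.827, -0.983], 'position': [421.639, 227.973, 244.43], 'contact_force': [-0.195, 1.23, -0.486], 'gripper_width': 85.388, 'grasp_force': 0.0}
row [-0.1221  0.0039  0.3718 -0.0012  0.0006  0.0008] deg 0.3 mm 78.0
```

View pics/a2.png

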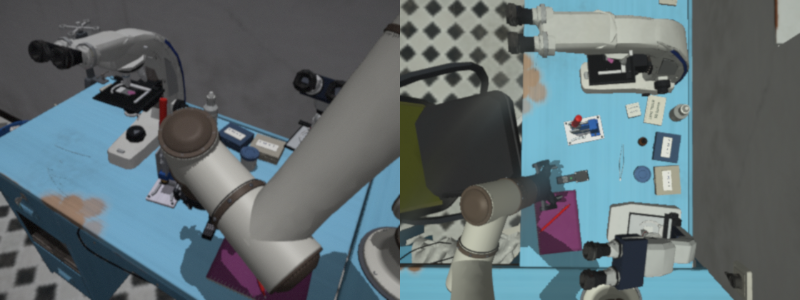

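Call:
carry_out(
  rows=[
    [-0.06,0.002,0.19,0,0,0,1],
    [-0.122,0.004,0.36,0,0,0,1],
    [-0.122,0.004,0.372,0,0,0,1],
    [-0.122,0.004,0.372,0,0,0,1],
  ],
)

```text
clock: 2.42
position: [423.0, 228.4, 169.2]
ee_rot: [0.758, -0.629, 0.134, 0.109]
contact_force: [0.6, -0.1, -1.2]
gripper_width: 85.5
grasp_force: 0.0
```

Call:
carry_out(
  rows=[
    [0,0,0,0,0,0,-1],
    [0,0,0,0,0,0,-1],
    [0,0,0,0,0,0,-1],
    [0,0,0,0,0,0,-1],
    [0,0,0,0,0,0,-1],
    [0,0,0,0,0,0,-1],
    [0,0,0,0,0,0,-1],
    [0,0,0,0,0,0,-1],
  ],
)

```text
clock: 3.42
position: [422.5, 227.1, 168.1]
ee_rot: [0.758, -0.629, 0.134, 0.11]
contact_force: [-1.3, 2.0, 5.8]
gripper_width: 24.6
grasp_force: 61.8
```

```bash
python3 - <<'E'
from h import *
st(); print(arm.read_state()['ee_rot'])
Rm=Rt(10.5,20); p=arm.read_state()['position']; to(p+[0,0,60],Rm)
E
```

```text
{'clock': 3.425, 'joints': [0.866, 0.489, -0.748, 0.48, -0.613, -1.114], 'position': [422.518, 227.125, 168.144], 'contact_force': [-1.339, 2.021, 5.753], 'gripper_width': 24.587, 'grasp_force': 61.837}
[ 0.75779417 -0.62913129  0.13353726  0.11004372]
row [ 0.1023 -0.0004 -0.282  -0.0006  0.0004  0.0005] deg 0.2 mm 60.0
```

```bash
python3 - <<'E'
from h import *
a=np.radians(10.5);p=arm.read_state()['position']; C=np.array([445.1,107.5,0]); off=p-C
off2=R.from_euler('z',1.1,degrees=True).apply(off); Rm=Rt(11.6,20)
print(off,W((0,-75,40)))
for q in((0,-75,45),(0,-75,25)): to(W(q)+off2,Rm)
E
```

```text
[-22.58191229 119.62453006 168.14408002] [586.41915591 196.86814372  40.        ]
row [-2.141e-01 -7.654e-01 -3.159e-01  1.500e-03  4.000e-04 -5.300e-03] deg 1.0 mm 171.0
row [-2.482e-01 -7.653e-01 -2.219e-01  1.500e-03  4.000e-04 -5.300e-03] deg 1.0 mm 167.0
```

Call:
carry_out(
  rows=[
    [0.04,0,-0.11,0,0,0,-1],
    [0.08,0,-0.22,0,0,0,-1],
    [-0.06,-0.2,-0.25,0,0,-0.002,-1],
    [-0.15,-0.45,-0.27,0,0,-0.003,-1],
    [-0.214,-0.65,-0.3,0.0015,0,-0.0053,-1],
    [-0.214,-0.765,-0.316,0.0015,0,-0.0053,-1],
    [-0.214,-0.765,-0.316,0.0015,0,-0.0053,-1],
  ],
)

```text
clock: 4.3
position: [562.3, 315.5, 211.1]
ee_rot: [0.763, -0.623, 0.133, 0.11]
contact_force: [-0.3, 0.1, -3.0]
gripper_width: 24.7
grasp_force: 61.1
```

```bash
python3 - <<'E'
from h import *
st(); im,d,P=snap('scene'); im2,d2,P2=snap('top')
np.savez('d1',im=im,P=P,im2=im2,P2=P2)
b=cv2.resize(im2[150:250,190:310],(400,333),interpolation=cv2.INTER_CUBIC)
o=np.zeros((333,800,3),np.uint8);o[:,:400]=b;o[:300,400:]=cv2.resize(im,(400,300));cv2.imwrite('pics/a3.png',o[:,:,::-1])
for n,(i,Q) in {'scene':(im,P),'top':(im2,P2)}.items():
    Z=Q[...,2]; 
    for lo,hi in((58,75),):
        m=(np.abs(Q[...,0]-590)<70)&(Q[...,1]>150)&(Q[...,1]<240)&(Z>lo)&(Z<hi)
        r,p=rect(m,Q);print(n,r,len(p),p.mean(0))
E
```

```text
{'clock': 4.3, 'joints': [0.801, 0.626, -0.258, 0.359, -0.923, -0.853], 'position': [562.285, 315.535, 211.109], 'contact_force': [-0.326, 0.106, -2.957], 'gripper_width': 24.721, 'grasp_force': 61.137}Traceback (most recent call last):
  File "<stdin>", line 10, in <module>
  File "h.py", line 14, in rect
    m=l==1+st[1:,4].argmax(); p=P[m]; return cv2.minAreaRect(p[:,:2].astype(np.float32)),p
           ~~~~~~~~~~~~~~~^^
ValueError: attempt to get argmax of an empty sequence
```

View pics/a3.png

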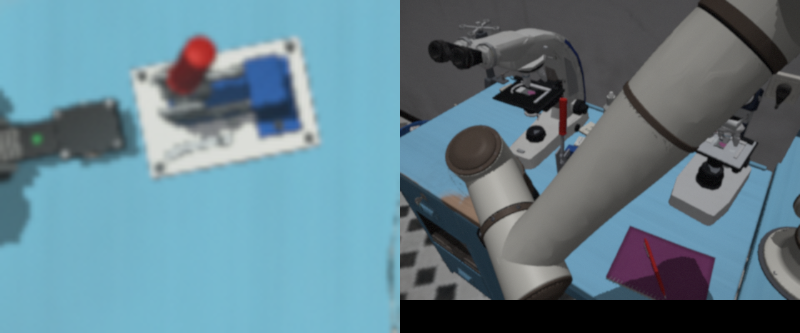

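```bash
cat >> h.py <<'E'
def clampxy(p,yaw=11.6,o=(603.8-0.0,124.5)):
    a=np.radians(yaw); q=np.array(p)[...,:2]-o; return np.stack([q@[-np.cos(a),-np.sin(a)],q@[np.sin(a),-np.cos(a)]],-1)
def meas(lo,hi,ys=(-130,-20)):
    im,d,P=snap('top'); c=clampxy(P)
    m=(np.abs(c[...,0])<45)&(c[...,1]>ys[0])&(c[...,1]<ys[1])&(P[...,2]>lo)&(P[...,2]<hi)
    r,p=rect(m,P); e=clampxy(p)
    print(len(p),np.round(r[1],1),r[2],'ctr',clampxy(np.array(r[0])).round(1),'z',np.median(p[:,2]).round(1),'ymax',np.percentile(e[:,1],98).round(1))
    for a in range(-110,0,10):
        k=(e[:,1]>a)&(e[:,1]<a+10)
        if k.sum()>8: print(a,k.sum(),np.percentile(e[k,0],[3,97]).round(1),p[k,2].mean().round(1))
E
python3 - <<'E'
from h import *
z=np.load('d0.npz');P=z['P2'];r,p=rect((P[...,0]>500)&(P[...,0]<700)&(P[...,1]>0)&(P[...,1]<240)&(P[...,2]>6)&(P[...,2]<14),P)
print(clampxy(np.array(r[0])))
meas(45,90)
E
```

```text
[ 1.10167096 22.73237488]
486 [38.9 79.2] 11.188199996948242 ctr [  3.5 -90.1] z 62.5 ymax -51.0
-110 48 [-8.3 16.4] 60.0
-100 54 [-11.   21.1] 62.6
-90 70 [-13.2  21.6] 62.9
-80 71 [-13.6  22.3] 63.4
-70 69 [-14.4  21.8] 63.1
-60 75 [-12.9  21.4] 61.8
```

```bash
cat >> h.py <<'E'
def rel(dx,dy,dz,tilt=20):  # clamp-frame shift, correcting orientation
    p=arm.read_state()['position']; to(p+W((dx,dy,dz))-O,Rt(11.6,tilt))
E
python3 - <<'E'
from h import *
rel(-2.9,0,-30)
E
```

```text
row [-5.130e-02 -1.500e-02  1.409e-01  1.100e-03  0.000e+00  1.000e-04] deg 0.2 mm 30.0
```

Call:
carry_out(
  rows=[
    [-0.03,-0.015,0.08,0,0,0,-1],
    [-0.051,-0.015,0.141,0,0,0,-1],
    [-0.051,-0.015,0.141,0,0,0,-1],
    [-0.051,-0.015,0.141,0,0,0,-1],
  ],
)

```text
clock: 4.95
position: [564.3, 316.4, 182.7]
ee_rot: [0.763, -0.622, 0.134, 0.11]
contact_force: [-1.1, 0.2, -1.4]
gripper_width: 24.3
grasp_force: 61.0
```

```bash
python3 - <<'E'
from h import *
st(); meas(20,60)
rel(0,40,0)
E
```

```text
{'clock': 4.95, 'joints': [0.799, 0.664, -0.277, 0.379, -0.868, -0.877], 'position': [564.308, 316.398, 182.681], 'contact_force': [-1.104, 0.213, -1.371], 'gripper_width': 24.339, 'grasp_force': 61.025}
440 [38.2 78.3] 11.724026679992676 ctr [ -0.8 -90.7] z 34.1 ymax -51.9
-110 46 [-13.   11.7] 30.4
-100 52 [-17.5  16.8] 34.4
-90 65 [-17.2  17. ] 35.0
-80 64 [-18.7  17.7] 35.0
-70 62 [-17.4  17.2] 34.9
-60 63 [-17.9  16.6] 33.9
row [0.188  0.     0.0682 0.     0.0004 0.    ] deg 0.1 mm 40.0
```

Call:
carry_out(
  rows=[
    [0.04,0.006,0.025,0,0,0,-1],
    [0.09,0.006,0.042,0,0,0,-1],
    [0.14,0.006,0.06,0,0,0,-1],
    [0.185,0.006,0.077,0,0,0,-1],
    [0.185,0.006,0.077,0,0,0,-1],
  ],
)

```text
clock: 5.62
position: [571.3, 275.7, 181.0]
ee_rot: [0.763, -0.623, 0.134, 0.11]
contact_force: [-0.1, -0.1, -1.2]
gripper_width: 24.1
grasp_force: 61.1
```

```bash
python3 - <<'E'
from h import *
st(); meas(20,40)
rel(0,30,0)
E
```

```text
{'clock': 5.625, 'joints': [0.742, 0.647, -0.329, 0.409, -0.824, -0.856], 'position': [571.329, 275.73, 180.995], 'contact_force': [-0.068, -0.111, -1.188], 'gripper_width': 24.084, 'grasp_force': 61.088}
516 [ 49.8 100.6] 16.80356788635254 ctr [ -1.2 -70.5] z 30.9 ymax -22.6
-110 38 [-11.7   9.1] 29.7
-100 72 [-21.3  23.5] 31.1
-90 50 [-14.6  14.2] 29.1
-80 43 [-10.8  13.3] 28.7
-70 43 [-10.7  13.5] 28.8
-60 50 [-14.1  17.2] 31.5
-50 62 [-16.   18.7] 33.2
-40 66 [-16.5  19.6] 32.8
-30 58 [-17.2  19.4] 32.9
row [ 1.41e-01 -1.00e-04  5.12e-02  2.00e-04  3.00e-04 -2.00e-04] deg 0.1 mm 30.0
```

Call:
carry_out(
  rows=[
    [0.04,0,0.015,0,0,0,-1],
    [0.08,0,0.029,0,0,0,-1],
    [0.12,0,0.044,0,0,0,-1],
    [0.141,0,0.0515,0,0,0,-1],
    [0.141,0,0.0515,0,0,0,-1],
  ],
)

```text
clock: 6.3
position: [577.3, 247.0, 180.9]
ee_rot: [0.763, -0.623, 0.134, 0.11]
contact_force: [-0.5, -0.1, -2.5]
gripper_width: 24.0
grasp_force: 61.1
```

```bash
python3 - <<'E'
from h import *
st(); meas(20,40)
rel(0,3,0); rel(0,0,-1)
E
```

```text
{'clock': 6.3, 'joints': [0.699, 0.636, -0.36, 0.433, -0.796, -0.836], 'position': [577.318, 246.984, 180.925], 'contact_force': [-0.522, -0.13, -2.494], 'gripper_width': 23.993, 'grasp_force': 61.096}
326 [48.3 71.3] 20.5300350189209 ctr [ -0.7 -55.2] z 29.6 ymax -21.5
-90 29 [-11.6   6.7] 29.3
-80 43 [-12.   21.8] 30.2
-70 69 [-23.   24.3] 31.0
-60 46 [-11.4  14.9] 28.8
-50 46 [-11.1  13.5] 28.9
-40 43 [-11.1  13.3] 28.7
-30 46 [-15.8  18. ] 31.6
row [ 0.0141 -0.      0.0051  0.0002  0.0003 -0.0001] deg 0.1 mm 3.0
row [-0.0017 -0.      0.0047  0.0002  0.0003 -0.0001] deg 0.1 mm 1.0
```

Call:
carry_out(
  rows=[
    [0.007,0,0.003,0,0,0,-1],
    [0.014,0,0.005,0,0,0,-1],
    [0.019,0,0.007,0,0,0,-1],
    [0.019,0,0.007,0,0,0,-1],
  ],
)

```text
clock: 6.85
position: [578.0, 243.4, 180.9]
ee_rot: [0.763, -0.623, 0.134, 0.11]
contact_force: [0.3, 0.2, -1.0]
gripper_width: 24.7
grasp_force: 61.1
```

Call:
carry_out(
  rows=[
    [0.005,0,0.002,0,0,0,-1],
    [0.009,0,0.0034,0,0,0,-1],
    [0.009,0,0.0034,0,0,0,-1],
  ],
)

```text
clock: 7.22
position: [578.1, 243.0, 181.0]
ee_rot: [0.763, -0.623, 0.134, 0.108]
contact_force: [-3.2, 5.3, -0.5]
gripper_width: 24.2
grasp_force: 61.5
```

Call:
carry_out(
  rows=[
    [0,0,0.004,0,0,0,-1],
    [-0.002,0,0.007,0,0,0,-1],
    [-0.002,0,0.007,0,0,0,-1],
  ],
)

```text
clock: 7.6
position: [578.1, 243.1, 180.1]
ee_rot: [0.763, -0.622, 0.134, 0.108]
contact_force: [-5.6, 6.3, 1.4]
gripper_width: 24.2
grasp_force: 61.7
```

```bash
python3 - <<'E'
from h import *
st(); meas(20,40,(-100,-8))
E
```

```text
{'clock': 7.6, 'joints': [0.693, 0.635, -0.366, 0.438, -0.787, -0.835], 'position': [578.09, 243.096, 180.057], 'contact_force': [-5.645, 6.254, 1.407], 'gripper_width': 24.186, 'grasp_force': 61.702}
319 [41.1 77.1] 18.84421157836914 ctr [  2.6 -48.6] z 28.8 ymax -13.1
-90 21 [-12.3   3.5] 27.6
-80 41 [-12.3  25.8] 29.6
-70 55 [-13.1  25. ] 30.7
-60 56 [-16.3  16.9] 28.8
-50 43 [-11.5  12.9] 28.0
-40 45 [-11.8  13.1] 28.5
-30 36 [-13.9  16. ] 29.6
-20 20 [-7.2 18.6] 32.0
```

Call:
carry_out(
  rows=[
    [-0.001,0.004,0.004,0,0,0,-1],
    [-0.002,0.004,0.006,0,0,0,-1],
    [-0.002,0.004,0.006,0,0,0,-1],
  ],
)

```text
clock: 8.02
position: [577.9, 243.0, 179.1]
ee_rot: [0.764, -0.622, 0.134, 0.107]
contact_force: [-2.3, 6.0, -0.2]
gripper_width: 24.2
grasp_force: 61.5
```

Call:
carry_out(
  rows=[
    [-0.001,0,0.003,0,0,0,-1],
    [-0.0018,0,0.005,0,0,0,-1],
    [-0.0018,0,0.005,0,0,0,-1],
  ],
)

```text
clock: 8.4
position: [577.9, 243.1, 178.5]
ee_rot: [0.764, -0.622, 0.134, 0.108]
contact_force: [-2.8, 6.5, 3.4]
gripper_width: 24.4
grasp_force: 61.9
```

Call:
carry_out(
  rows=[
    [0,0,0,0,0,0,1],
    [0,0,0,0,0,0,1],
    [0,0,0,0,0,0,1],
    [0,0,0,0,0,0,1],
    [0,0,0,0,0,0,1],
    [0,0,0,0,0,0,1],
  ],
)

```text
clock: 9.15
position: [577.7, 241.2, 177.0]
ee_rot: [0.763, -0.623, 0.134, 0.11]
contact_force: [0.2, 0.0, 0.2]
gripper_width: 85.6
grasp_force: 0.0
```

```bash
python3 - <<'E'
from h import *
st()
for t in ((0,-30,100),(0,-30,200)): rel(*t)
E
```

```text
{'clock': 9.15, 'joints': [0.69, 0.638, -0.371, 0.442, -0.782, -0.838], 'position': [577.68, 241.236, 177.049], 'contact_force': [0.159, 0.03, 0.245], 'gripper_width': 85.558, 'grasp_force': 0.0}
row [ 2.960e-02  4.000e-04 -5.212e-01  2.000e-04  3.000e-04 -0.000e+00] deg 0.1 mm 104.0
row [ 2.002e-01  7.000e-04 -9.912e-01  2.000e-04  3.000e-04 -0.000e+00] deg 0.1 mm 202.0
```

Call:
carry_out(
  rows=[
    [0,0,-0.15,0,0,0,1],
    [0,0,-0.4,0,0,0,1],
    [0,0,-0.65,0,0,0,0],
    [0,0,-0.95,0,0,0,-1],
    [0,0,-0.95,0,0,0,-1],
  ],
)

```text
clock: 9.78
position: [565.2, 306.8, 361.6]
ee_rot: [0.764, -0.623, 0.135, 0.104]
contact_force: [0.7, 1.2, -0.5]
gripper_width: 32.5
grasp_force: 0.0
```

```bash
python3 - <<'E'
from h import *
st(); meas(20,40,(-110,-5))
im,d,P=snap('scene'); im2,d2,P2=snap('top')
np.savez('d2',im=im,P=P,im2=im2,P2=P2)
b=cv2.resize(im2[150:240,195:315],(400,300),interpolation=cv2.INTER_CUBIC)
o=np.zeros((300,800,3),np.uint8);o[:,:400]=b;o[:,400:]=cv2.resize(im,(400,300));cv2.imwrite('pics/a4.png',o[:,:,::-1])
E
```

```text
{'clock': 9.775, 'joints': [0.793, 0.469, -0.098, 0.31, -1.207, -0.731], 'position': [565.186, 306.755, 361.633], 'contact_force': [0.717, 1.174, -0.461], 'gripper_width': 32.513, 'grasp_force': 0.0}
316 [35.2 83.1] 11.657014846801758 ctr [  0.7 -46.8] z 27.0 ymax -10.4
-90 37 [-12.3  13.2] 26.7
-80 44 [-11.6  12.4] 26.9
-70 41 [-11.5  12.4] 27.1
-60 44 [-11.3  12.7] 27.1
-50 45 [-11.9  12.2] 27.4
-40 43 [-12.2  12.3] 26.6
-30 37 [-14.2  15.8] 28.3
-20 19 [-7.3 18.2] 30.9
```

View pics/a4.png

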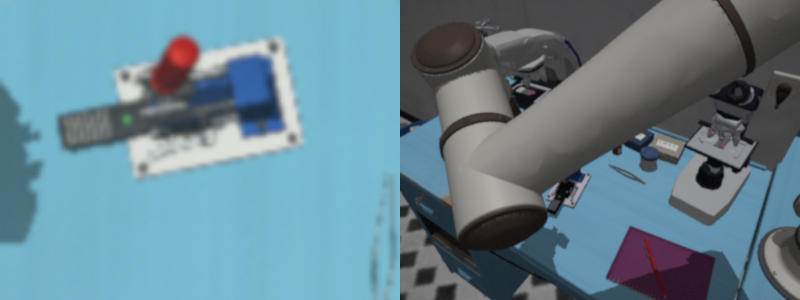

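```bash
cat >> h.py <<'E'
def T(th,push=0,tilt=20):
    a=np.radians(th+5.7); t=np.radians(tilt); n=np.radians(th)
    g=np.array([0.3,145.5])+106*np.array([np.cos(a),np.sin(a)]); s=np.clip((th-tilt)/25,-1,1)
    g=g-11*s*np.array([np.cos(t),np.sin(t)])+push*np.array([np.sin(n),-np.cos(n)])
    return (0,g[0],g[1])
def tip(t,tilt=20):
    Rm=Rt(11.6,tilt); to(W(t)-173*Rm[:,2],Rm)
E
python3 - <<'E'
from h import *
print(T(78),T(0)); tip(T(78,-25))
E
```

```text
(0, np.float64(1.5952181470057933), np.float64(247.09763970166668)) (0, np.float64(114.04518547880599), np.float64(159.03767073409162))
row [ 5.855e-01  4.000e-04 -1.066e-01  7.000e-04  2.000e-04  1.000e-04] deg 0.1 mm 119.0
```

Call:
carry_out(
  rows=[
    [0.1,0,-0.1,0,0,0,-1],
    [0.3,0,-0.107,0,0,0,-1],
    [0.5,0,-0.107,0,0,0,-1],
    [0.585,0,-0.107,0,0,0,-1],
    [0.585,0,-0.107,0,0,0,-1],
  ],
)

```text
clock: 10.55
position: [585.6, 203.2, 414.9]
ee_rot: [0.763, -0.623, 0.134, 0.11]
contact_force: [0.4, -0.0, 0.4]
gripper_width: 0.1
grasp_force: 0.0
```

```bash
python3 - <<'E'
from h import *
st()
for th in (78,70,62,54,46,38,30,22,14,7,0): print(th,end=' ');tip(T(th,2))
im2,d2,P2=snap('top'); cv2.imwrite('pics/a5.png',cv2.resize(im2[120:240,180:340],(640,480))[:,:,::-1])
E
```

```text
{'clock': 10.55, 'joints': [0.645, 0.385, -0.104, 0.33, -1.255, -0.575], 'position': [585.574, 203.172, 414.901], 'contact_force': [0.384, -0.029, 0.376], 'gripper_width': 0.092, 'grasp_force': 0.0}
78 row [ 0.1113  0.0019  0.0705  0.0008  0.0002 -0.0005] deg 0.2 mm 26.0
70 row [ 0.1743  0.0017  0.1089  0.0008  0.0002 -0.0005] deg 0.2 mm 41.0
62 row [ 2.314e-01  1.500e-03  1.557e-01  8.000e-04  2.000e-04 -5.000e-04] deg 0.2 mm 56.0
54 row [ 2.814e-01  1.300e-03  2.100e-01  8.000e-04  2.000e-04 -5.000e-04] deg 0.2 mm 70.0
46 row [ 3.234e-01  1.100e-03  2.707e-01  8.000e-04  2.000e-04 -5.000e-04] deg 0.2 mm 84.0
38 row [ 3.719e-01  8.000e-04  3.367e-01  8.000e-04  2.000e-04 -5.000e-04] deg 0.2 mm 100.0
30 row [ 4.131e-01  6.000e-04  4.066e-01  8.000e-04  2.000e-04 -5.000e-04] deg 0.2 mm 116.0
22 row [ 4.443e-01  4.000e-04  4.791e-01  8.000e-04  2.000e-04 -5.000e-04] deg 0.2 mm 131.0
14 row [ 4.654e-01  2.000e-04  5.529e-01  8.000e-04  2.000e-04 -5.000e-04] deg 0.2 mm 145.0
7 row [ 4.753e-01  0.000e+00  6.172e-01  8.000e-04  2.000e-04 -5.000e-04] deg 0.2 mm 156.0
0 row [ 4.774e-01 -1.000e-04  6.804e-01  8.000e-04  2.000e-04 -5.000e-04] deg 0.2 mm 166.0
```

View pics/a5.png

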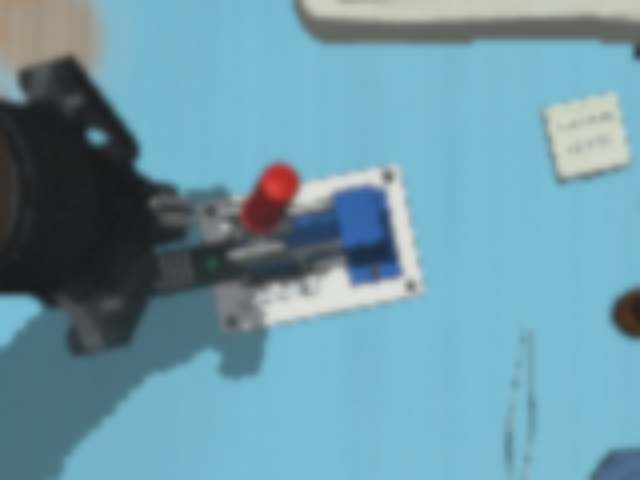

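Call:
carry_out(
  rows=[
    [0.055,0,0.035,0,0,0,-1],
    [0.111,0.002,0.07,0,0,0,-1],
    [0.143,0.002,0.09,0,0,0,-1],
    [0.174,0.002,0.109,0,0,0,-1],
    [0.203,0.002,0.132,0,0,0,-1],
    [0.231,0.0015,0.156,0,0,0,-1],
    [0.256,0.0015,0.183,0,0,0,-1],
    [0.281,0.0015,0.21,0,0,0,-1],
    [0.303,0.001,0.24,0,0,0,-1],
    [0.323,0.001,0.271,0,0,0,-1],
    [0.323,0.001,0.271,0,0,0,-1],
  ],
)

```text
clock: 11.98
position: [601.1, 126.0, 386.0]
ee_rot: [0.763, -0.623, 0.134, 0.11]
contact_force: [-0.2, -0.8, -0.6]
gripper_width: -0.1
grasp_force: 0.0
```

```bash
python3 - <<'E'
from h import *
st()
for th in (46,38,30,22,14,7,0): print(th,end=' ');tip(T(th,3))
print('end');tip(T(-2,5)); tip(T(-2,10))
im,d,P=snap('top');i=im.astype(int)
m=(i[...,0]>100)&(i[...,1]<60)&(i[...,2]<70)&(P[...,2]>100)&(abs(P[...,0]-610)<80);p=P[m];c=clampxy(p);print(len(p),c.min(0),c.max(0),p[:,2].min(),p[:,2].max())
E
```

```text
{'clock': 11.975, 'joints': [0.52, 0.386, -0.188, 0.364, -1.139, -0.496], 'position': [601.08, 126.026, 386.037], 'contact_force': [-0.199, -0.753, -0.586], 'gripper_width': -0.129, 'grasp_force': 0.0}
46 row [ 0.0051  0.0006  0.0052  0.0007  0.0003 -0.0001] deg 0.1 mm 1.0
38 row [ 0.0529  0.0004  0.0714  0.0007  0.0003 -0.0001] deg 0.1 mm 18.0
30 row [ 9.350e-02  3.000e-04  1.415e-01  7.000e-04  3.000e-04 -1.000e-04] deg 0.1 mm 34.0
22 row [ 1.241e-01  1.000e-04  2.141e-01  7.000e-04  3.000e-04 -1.000e-04] deg 0.1 mm 49.0
14 row [ 1.444e-01 -1.000e-04  2.878e-01  7.000e-04  3.000e-04 -1.000e-04] deg 0.1 mm 64.0
7 row [ 1.538e-01 -2.000e-04  3.520e-01  7.000e-04  3.000e-04 -1.000e-04] deg 0.1 mm 77.0
0 row [ 1.554e-01 -3.000e-04  4.151e-01  7.000e-04  3.000e-04 -1.000e-04] deg 0.1 mm 89.0
end
row [ 1.507e-01 -4.000e-04  4.420e-01  7.000e-04  3.000e-04 -1.000e-04] deg 0.1 mm 93.0
row [ 1.413e-01 -4.000e-04  4.652e-01  7.000e-04  3.000e-04 -1.000e-04] deg 0.1 mm 97.0
160 [-3.78413868 64.33887274] [  9.80321949 106.15239852] 220.743196508864 259.15105693500425
```

Call:
carry_out(
  rows=[
    [0.027,0,0.036,0,0,0,-1],
    [0.053,0,0.071,0,0,0,-1],
    [0.074,0,0.106,0,0,0,-1],
    [0.093,0,0.141,0,0,0,-1],
    [0.11,0,0.178,0,0,0,-1],
    [0.124,0,0.214,0,0,0,-1],
    [0.135,0,0.251,0,0,0,-1],
    [0.144,0,0.288,0,0,0,-1],
    [0.15,0,0.32,0,0,0,-1],
    [0.154,0,0.352,0,0,0,-1],
    [0.155,0,0.384,0,0,0,-1],
    [0.155,0,0.415,0,0,0,-1],
  ],
)

```text
clock: 13.52
position: [612.7, 70.5, 320.5]
ee_rot: [0.763, -0.622, 0.135, 0.11]
contact_force: [-14.1, 13.7, 22.8]
gripper_width: -0.0
grasp_force: 11.8
```

```bash
python3 - <<'E'
from h import *
st()
print('end');tip(T(-2,3)); tip(T(-2,6))
im,d,P=snap('top');i=im.astype(int)
m=(i[...,0]>100)&(i[...,1]<60)&(i[...,2]<70)&(P[...,2]>100)&(abs(P[...,0]-610)<80);p=P[m];c=clampxy(p);print(len(p),c.min(0),c.max(0),p[:,2].min(),p[:,2].max())
E
```

```text
{'clock': 13.525, 'joints': [0.423, 0.439, -0.296, 0.42, -0.959, -0.486], 'position': [612.653, 70.536, 320.461], 'contact_force': [-14.15, 13.744, 22.821], 'gripper_width': -0.046, 'grasp_force': 11.796}
end
row [-0.0002  0.0015  0.0278  0.     -0.      0.    ] deg 0.0 mm 6.0
row [-0.0058  0.0015  0.0417  0.     -0.      0.    ] deg 0.0 mm 8.0
73 [ -4.26609868 120.08687159] [  8.96570207 146.6727043 ] 147.64715396552958 166.9002975280854
```

Call:
carry_out(
  rows=[
    [-0.02,0,-0.1,0,0,0,-1],
    [-0.05,0,-0.3,0,0,0,-1],
    [-0.2,0,-0.55,0,0,0,-1],
    [-0.45,0,-0.75,0,0,0,-1],
    [-0.7,0,-0.85,0,0,0,-1],
    [-0.95,0,-0.9,0,0,0,-1],
    [-0.95,0,-0.9,0,0,0,-1],
  ],
)

```text
clock: 14.45
position: [563.6, 308.6, 422.2]
ee_rot: [0.765, -0.621, 0.134, 0.11]
contact_force: [0.5, -0.2, -1.2]
gripper_width: -0.5
grasp_force: 0.0
```

```bash
python3 - <<'E'
from h import *
st()
im,d,P=snap('top');i=im.astype(int); im1,_,_=snap('scene')
m=(i[...,0]>100)&(i[...,1]<60)&(i[...,2]<70)&(P[...,2]>100)&(abs(P[...,0]-610)<80);p=P[m];c=clampxy(p)
for a in range(50,160,10):
    k=(c[:,1]>a)&(c[:,1]<a+10)
    if k.any(): print(a,k.sum(),p[k,2].max().round(1),np.median(p[k,2]).round(1),c[k,0].mean().round(1))
meas(20,40,(-110,-5))
o=np.hstack([cv2.resize(im[130:235,180:320],(400,300)),cv2.resize(im1,(400,300))]);cv2.imwrite('pics/a6.png',o[:,:,::-1])
E
```

```text
{'clock': 14.45, 'joints': [0.798, 0.431, -0.002, 0.294, -1.349, -0.686], 'position': [563.637, 308.553, 422.202], 'contact_force': [0.487, -0.246, -1.174], 'gripper_width': -0.535, 'grasp_force': 0.0}
60 26 156.6 154.0 2.9
70 23 156.7 153.5 3.3
80 20 155.9 153.5 3.3
90 25 156.1 153.5 2.8
100 31 156.2 153.4 2.7
110 30 158.0 153.1 2.8
120 31 156.6 153.7 2.4
130 30 156.8 154.0 3.0
140 19 157.4 153.9 2.2
314 [35.3 82.5] 12.301511764526367 ctr [  1. -47.] z 27.1 ymax -10.2
-90 36 [-11.9  13.2] 26.8
-80 44 [-11.9  12.5] 26.8
-70 43 [-11.2  12.1] 27.0
-60 42 [-11.7  12.9] 27.1
-50 44 [-12.1  13. ] 27.1
-40 44 [-11.8  12.6] 26.4
-30 37 [-14.3  15.9] 28.2
-20 18 [ 1.5 18.2] 31.1
```

View pics/a6.png

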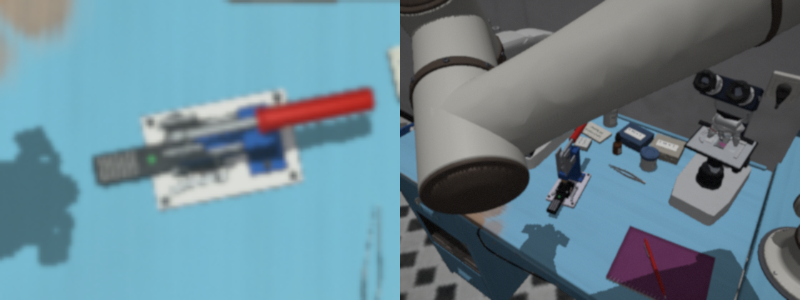

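Handle is level and locked (red grip top at 156 mm along its whole length), the cassette is seated, and the bystanders are untouched.

```bash
python3 -c "
from bench import arm; print(arm.job_done())"
```

```text
the job is handed in; nothing more can be done
None
```

The cassette is seated against the end stop with its tongue pointing out of the front, the red handle is down and locked over it, the bystanders were not touched, and I handed the job in at about 14.6 s on the robot's clock; the judge's verdict was not shown.

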